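Close the gasket tin with its twist lid

TASK

Close the green gasket tin with its green lid. Set the lid level on the neck with its wooden handle pointing along the tin's two red marks, then turn it back (anticlockwise from above) about 50 degrees so that it drops into the thread start, then tighten it clockwise until it stops with the handle along the red marks again, and let go. Leave the white sugar-pot lid where it lies.

Things in the scene. Friction and masses are not known exactly. Their poses are not given: they have to be found in the camera images.
- lid_grip (a point): Loose green lid, about 120 g, 74 mm across, lying right way up; straight dark wooden bar handle on top: 50 mm long (x), 16 wide (y, pinch here), 32 high, red dash at each end. Point: on the axis inside the bar, 10 mm below its top, 22 above the lid's flat top, 40 above its lower edge. z up. Inside, below each bar end, a lug 36 degrees wide, 4 mm high, flush with the lower edge. Same after a half turn.
- tin: Open green tin, 72 mm across, steel neck, fixed in a square wooden holder (110 x 110 x 25 mm) that is fixed to the shelf. Origin: centre of the holder's underside. z up, x along the two red marks on holder and tin; same after a half turn. Neck rim at z = 82 mm. Lid with its bar along x, lugs resting on the tabs: lid_grip at z = 118 mm. Dropped onto the rim: lid_grip at z = 108.
- tin_neck (a point): On the tin's axis, 78 mm up, level with the top of the neck's two tabs (62 mm across, 4 thick); axes as the tin's. Between the tabs are two 64 degree notches centred 50 degrees anticlockwise from x, seen from above. With the bar 36 to 64 degrees anticlockwise of x the lugs pass down; then the lid turns only clockwise under the tabs to a stop about 4 degrees past x. Play 3 mm sideways, 2 mm in height.
- sugar_lid_mid (a point): Bystander: loose round white ceramic lid of the sugar pot, 84 mm across, 42 mm high, with a round knob; this point is on its axis half-way up.
Mind the look-alikes: they are no part of the job. What is shaped like the part that bears lid_grip but blue or yellow is not meant.

How it is judged:
By the outcome, as a careful person would: the job done as asked, in the order asked, and still so for the second after the job is handed in, with the robot touching nothing.
It also fails if it takes over 51 s, if anything falls off the work surface, if the arm or the gripper's body presses on something with over 40 N, if the wrist force passes 120 N, or if a joint passes its speed limit or range.

ROBOT

A 7-joint arm with a two-finger parallel gripper is mounted at the origin on the work surface. World frame = base frame: x ahead of the robot, y to its left, z up, the work surface at z = 0. Lengths are in m, angles in rad, forces in N, time in s.
With the tool pointing down it reaches from about 0.425 to 0.875 m from the base axis. Payload 4.7 kg.
Tool frame: the origin (TCP) lies at the very end of the fingers, on their centre line; the grasp point (between the pads) lies 19 mm behind it; z points along the fingers, y is the direction in which the jaws open and shut (so a half turn about z gives the same grasp; the last joint's range is limited). The gripper opens to 87 mm and grips with 3 to 60 N. Pads are 19 mm wide; open, the fingers measure 117 mm over their backs; the gripper's body (75 mm by 190 mm) begins 51 mm behind the grasp point.
Start: joints at [1.344, 0.321, -0.07, 1.45, 0.023, 1.371, -0.057], TCP at [0.155, -0.631, 0.223] pointing down, gripper open.
Joint ranges: [-2.86, 2.86], [-0.3, 2.09], [-1.38, 1.24], [0.06, 2.45], [-1.56, 4.7], [0.09, 2.05], [-2.69, 2.69]. Speed limits (rad/s): [2.57, 2.57, 3.14, 3.14, 3.14, 3.14, 3.14].

INTERFACE

Orientations are given as [roll, pitch, yaw] about the fixed x, y, z axes, in that order (R = Rz(yaw) Ry(pitch) Rx(roll)).
In Python, from workcell import env gives the robot as it stands. Calls block until the motion is done:
- env.goto(position, orientation): joint-space move of the TCP to a pose.
- env.movel(position, rotation=None, velocity=0.15): straight line of the TCP; rotation=None keeps the orientation; velocity is the mean speed in m/s.
- env.goto_joints(angles): joint-space move.
- env.command_gripper(opening, grasp_force=None): opening from 0.0 (shut) to 1.0 (fully open); grasp_force is the grip in N (None keeps the last); returns when the fingers have stopped.
- env.pause(seconds).
- env.ik(position, orientation): joint angles nearest the present ones, or None.
- env.read_camera(name): name is "scene" or "side" or "wrist"; returns a dict with "image" (420x560x3 uint8, red, green, blue), "fx", "fy", "cx", "cy" (pixels), "position" and "attitude" of the camera in the world; the wrist camera has in their place "hand_eye" (4x4, takes a point from camera to tool coordinates, whose origin is the TCP and whose axes are the flange's). Camera axes: x right, y down, z forward; pixel columns grow to the right and rows downward; lengths in m; the calibration is good to about 2 mm. A picture is of the moment at which its call begins: read the wrist's pose just before it. There is no depth.
A pose or a line that the arm cannot do raises env.IKError and nothing moves.
- env.hand_in(): hands the job in, once; it reports no verdict.
Readings, each from a call of its own:
- env.get_time(): time.
- env.get_qpos(): joint angles.
- env.get_qvel(): joint speeds.
- env.get_tau(): joint torques, N m.
- env.get_position(): TCP position.
- env.get_orientation(): TCP orientation.
- env.get_ft_force(): force on the tool from outside, world axes, zero at the start.
- env.get_moment(): the same for the moment, N m.
- env.get_grip_width(): opening from 0.0 (shut) to 1.0 (fully open).
Only numpy, scipy, OpenCV 4.12 (cv2) and the standard library are available. Lean on these libraries where they do the work, as an engineer would, in place of code of your own. Each camera call takes 0.05 s, during which the arm holds its last target.

## Working session

There is one attempt and no reset: what is moved stays moved. The work goes in short steps, each a Python script; the robot and the scene stay as the last script left them, time stands still between calls to the robot, and variables do not carry over. Pictures are saved under pics/ and viewed, and the job is handed in when it is done.

```bash
ls; mkdir -p pics; python3 - <<'E'
from workcell import env
import cv2,numpy as np
print(env.get_time(),env.get_position(),env.get_orientation(),env.get_grip_width())
for n in ["scene","side","wrist"]:
    c=env.read_camera(n); cv2.imwrite(f"pics/a_{n}.png",c["image"][:,:,::-1])
    print(n,{k:(np.round(v,4).tolist()) for k,v in c.items() if k!="image"})
E
```

```text
pics
0.0 [ 0.1548573  -0.63070941  0.22144693] [-3.13968260e+00  8.49383314e-05  2.40875143e-01] 0.9982182166372273
scene {'fx': 397.7193, 'fy': 397.7193, 'cx': 285.4774, 'cy': 204.5084, 'position': [1.0136, 0.0594, 0.7007], 'attitude': [-2.4633, -0.0033, 1.8131]}
side {'fx': 427.7825, 'fy': 427.7825, 'cx': 281.6986, 'cy': 212.3048, 'position': [0.4727, 0.6778, 0.7679], 'attitude': [-2.3527, -0.0188, -3.0645]}
wrist {'fx': 364.4288, 'fy': 364.4288, 'cx': 273.8355, 'cy': 207.1, 'hand_eye': [[0.0006, -0.959, -0.2835, 0.077], [1.0, 0.001, -0.0011, -0.0011], [0.0014, -0.2835, 0.959, -0.1615], [0.0, 0.0, 0.0, 1.0]]}
```

View pics/a_scene.png

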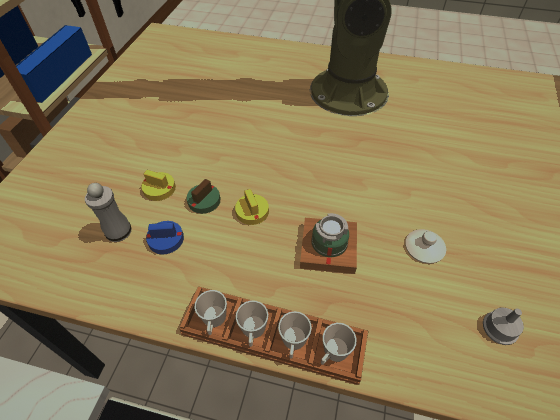

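View pics/a_side.png

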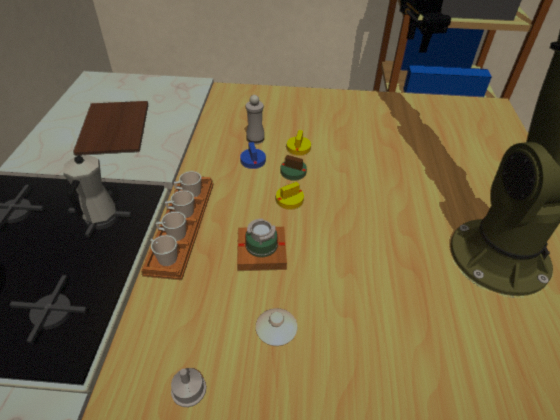

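View pics/a_wrist.png

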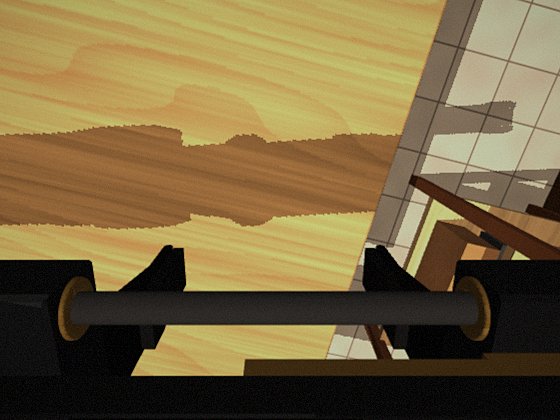

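The green lid is at scene (203,196), between two yellow look-alikes at (158,184) and (251,207), with the blue one at (164,236). The tin is at (330,235) and the white lid at (426,245). Next I'll get rough positions and then take wrist looks.

```bash
cat > h.py <<'E'
from workcell import env
import cv2,numpy as np
from scipy.spatial.transform import Rotation as Rn
def R(o): return Rn.from_euler('xyz',o).as_matrix()
def cam(n,save=None):
    if n=="wrist":
        p=np.array(env.get_position());o=env.get_orientation()
        c=env.read_camera(n);H=np.array(c["hand_eye"])
        T=np.eye(4);T[:3,:3]=R(o);T[:3,3]=p
        M=T@H
    else:
        c=env.read_camera(n);M=np.eye(4);M[:3,:3]=R(c["attitude"]);M[:3,3]=c["position"]
    c["M"]=M
    if save:
        cv2.imwrite(f"pics/{save}.png",c["image"][:,:,::-1])
        np.savez(f"pics/{save}.npz",**c)
    return c
def ray(c,uv):
    d=np.array([(uv[0]-c["cx"])/c["fx"],(uv[1]-c["cy"])/c["fy"],1.])
    return c["M"][:3,3],c["M"][:3,:3]@d
def atz(c,uv,z):
    o,d=ray(c,uv);return o+d*(z-o[2])/d[2]
def proj(c,P):
    q=c["M"][:3,:3].T@(np.asarray(P,float)-c["M"][:3,3]);return np.array([c["cx"]+c["fx"]*q[0]/q[2],c["cy"]+c["fy"]*q[1]/q[2]])
E
python3 - <<'E'
from h import *
s=cam("scene","b_scene");d=cam("side","b_side")
np.set_printoptions(precision=4,suppress=True)
for nm,a,b,z in [("lid",(203,199),(293,170),.01),("yel1",(158,187),(299,147),.01),("yel2",(251,210),(290,198),.01),("blue",(164,238),(253,159),.01),("tinrim",(332,226),(261,229),.082),("white",(426,247),(277,327),.01)]:
    print(nm,atz(s,a,z),atz(d,b,z))
for n,c,x in[("scene",s,(140,150,390,290)),("side",d,(210,80,330,350))]:
    im=c["image"][x[1]:x[3],x[0]:x[2],::-1]; k=min(800/im.shape[1],600/im.shape[0])
    cv2.imwrite(f"pics/b_{n}_z.png",cv2.resize(im,None,fx=k,fy=k,interpolation=cv2.INTER_CUBIC))
E
```

```text
lid [ 0.5024 -0.256   0.01  ] [ 0.4988 -0.2547  0.01  ]
yel1 [ 0.4937 -0.3699  0.01  ] [ 0.4873 -0.3643  0.01  ]
yel2 [ 0.5063 -0.1419  0.01  ] [ 0.4999 -0.1392  0.01  ]
blue [ 0.6213 -0.2962  0.01  ] [ 0.6161 -0.2929  0.01  ]
tinrim [0.5589 0.0409 0.082 ] [0.5542 0.044  0.082 ]
white [0.5116 0.2354 0.01  ] [0.5018 0.2378 0.01  ]
```

```bash
python3 - <<'E'
from h import *
np.set_printoptions(precision=4,suppress=True)
D=[np.pi,0,0]
print(env.get_qpos())
env.goto([0.5,-0.255,0.2],D); print(env.get_time(),env.get_qpos(),env.get_position(),env.get_orientation(),env.get_qpos()[6])
cam("wrist","c_lid")
env.goto([0.556,0.042,0.26],D); print(env.get_time(),env.get_qpos(),env.get_position())
cam("wrist","c_tin")
E
```

```text
[ 1.3441  0.3214 -0.0701  1.4511  0.0226  1.3708 -0.0569]
2.1 [ 0.8085  0.1706 -0.4249  1.6943  0.0734  1.2922 -1.204 ] [ 0.4995 -0.2565  0.2   ] [ 3.1411  0.0002 -0.0022] -1.204046938472431
3.325 [ 0.4851  0.1576 -0.6715  1.6089  0.1     1.4107 -1.7703] [0.5561 0.0396 0.2595]
```

View pics/c_lid.png

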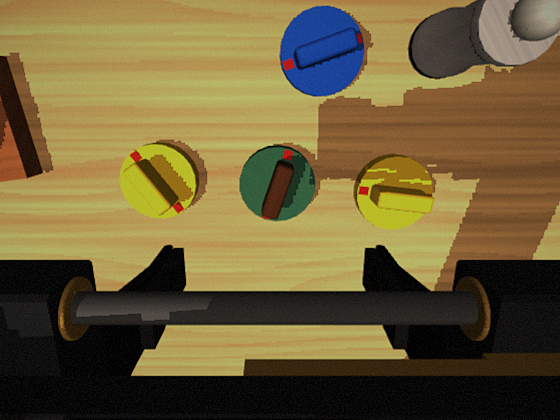

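View pics/c_tin.png

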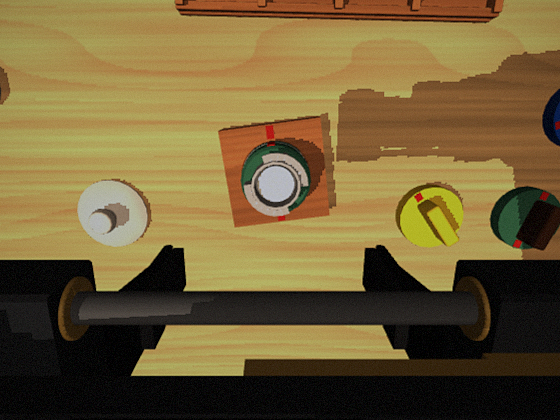

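View pics/b_side_z.png

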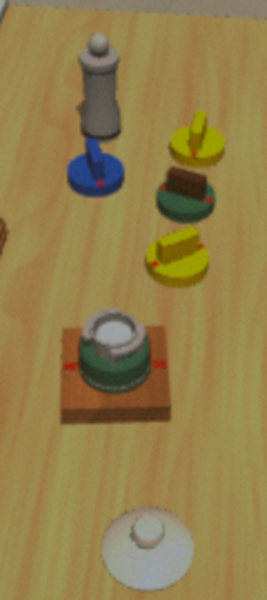

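View pics/b_scene_z.png

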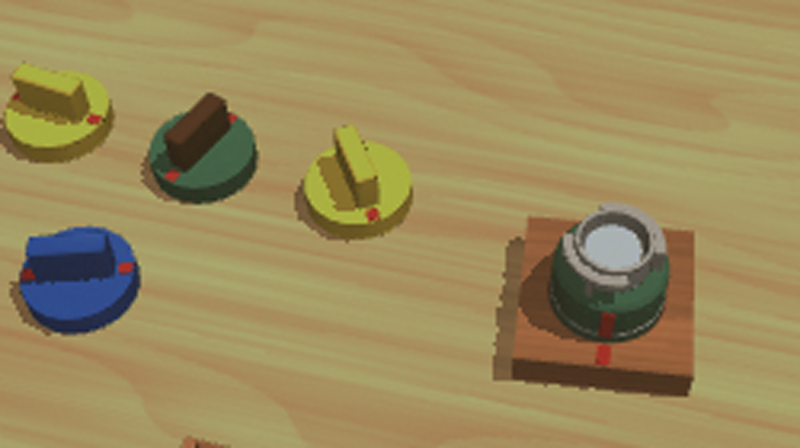

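```bash
python3 - <<'E'
from h import *
for n,x in[("c_lid",(225,130,335,235)),("c_tin",(205,105,345,240))]:
    im=cv2.imread(f"pics/{n}.png")[x[1]:x[3],x[0]:x[2]]
    im=cv2.convertScaleAbs(im,alpha=1.3,beta=10)
    im=cv2.resize(im,None,fx=4.2,fy=4.2,interpolation=cv2.INTER_CUBIC); cv2.imwrite(f"pics/{n}_z.png",im)
a=np.load("pics/c_lid.npz")["image"];b=np.load("pics/c_tin.npz")["image"]
for p in [(265,205),(275,190),(255,175),(300,190),(288,155)]: print("lid",p,a[p[1],p[0]])
for p in [(230,140),(320,205),(240,215),(310,130),(270,132),(260,157),(300,170),(275,185),(245,190)]: print("tin",p,b[p[1],p[0]])
E
```

```text
lid (265, 205) [70 37 21]
lid (275, 190) [82 40 22]
lid (255, 175) [49 92 59]
lid (300, 190) [52 98 64]
lid (288, 155) [170  26  22]
tin (230, 140) [177  94  45]
tin (320, 205) [164  83  43]
tin (240, 215) [157  83  43]
tin (310, 130) [178  98  51]
tin (270, 132) [176  24  18]
tin (260, 157) [46 90 56]
tin (300, 170) [175 156 141]
tin (275, 185) [185 186 192]
tin (245, 190) [190 169 155]
```

View pics/c_lid_z.png

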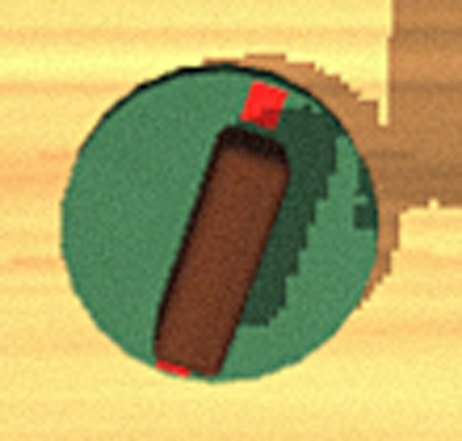

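View pics/c_tin_z.png

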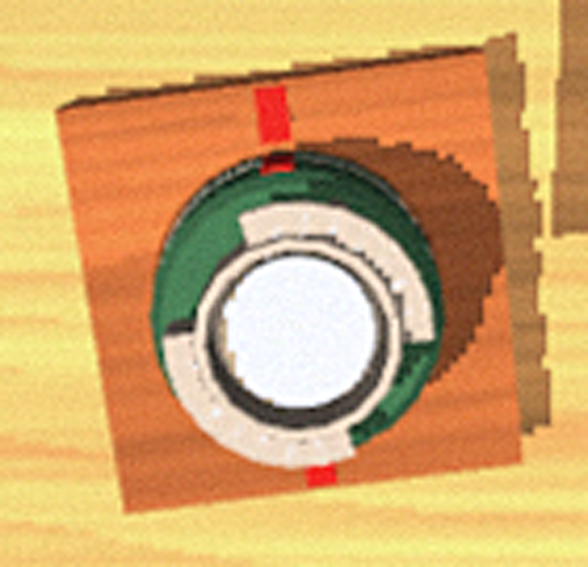

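```bash
cat > fit.py <<'E'
from h import *
from scipy.optimize import minimize, least_squares
np.set_printoptions(precision=4,suppress=True)
S=8
def box(p,lx,ly,z0,z1):
    c,s=np.cos(p[2]),np.sin(p[2]);r=np.array([[c,-s],[s,c]])
    return [np.r_[r@[sx*lx/2,sy*ly/2]+p[:2],z] for sx in(-1,1) for sy in(-1,1) for z in(z0,z1)]
def cyl(p,rad,z0,z1):
    return [np.array([p[0]+rad*np.cos(t),p[1]+rad*np.sin(t),z]) for t in np.linspace(0,2*np.pi,60) for z in(z0,z1)]
def hull(c,pts):
    return cv2.convexHull(np.array([proj(c,q) for q in pts],np.float32))[:,0]
def fitmask(c,mask,mk,p0,free,roi):
    # maximise IoU between projected hull and mask in roi
    x0,y0,x1,y1=roi
    m=cv2.resize(mask[y0:y1,x0:x1].astype(np.float32),None,fx=S,fy=S,interpolation=cv2.INTER_LINEAR)>.5
    def f(q):
        p=np.array(p0,float);p[free]+=q*np.where(np.array(free)==2,.1,.005)
        h=(hull(c,mk(p))-[x0,y0]+.5)*S-.5
        im=np.zeros(m.shape,np.uint8);cv2.fillPoly(im,[np.round(h*16).astype(np.int32)],1,shift=4)
        return 1-(m&(im>0)).sum()/(m|(im>0)).sum()
    r=minimize(f,np.zeros(len(free)),method="Nelder-Mead",options=dict(initial_simplex=np.vstack([np.zeros(len(free)),np.eye(len(free))])))
    p=np.array(p0,float);p[free]+=r.x*np.where(np.array(free)==2,.1,.005)
    return p,r.fun
def ld(n): 
    d=np.load(f"pics/{n}.npz");return {k:d[k] for k in d.files}
def masks(im):
    r,g,b=[im[:,:,i].astype(int) for i in range(3)]
    green=(g>r*1.2)&(g>b*1.1)&(g<140); red=(r>3.2*g)&(r>90)
    brown=(r<115)&(r>1.3*g)&(b<60)&~red
    return green,red,brown
E
python3 - <<'E'
from fit import *
for n,roi in[("c_lid",(225,130,335,235)),("b_scene",(180,168,230,220)),("b_side",(273,145,315,188))]:
    c=ld(n);im=c["image"];g,r,b=masks(im)
    M=np.zeros(g.shape,np.uint8);sl=np.s_[roi[1]:roi[3],roi[0]:roi[2]]
    def big(m):
        k=np.zeros_like(M);k[sl]=m[sl]
        nn,l,st,_=cv2.connectedComponentsWithStats(k);return l==1+np.argmax(st[1:,4])
    dark=(im.astype(int).sum(2)<215)
    br=big(b&~g); al=big(g|r|br)
    o=np.zeros_like(im);o[al]=(0,160,0);o[br]=(160,80,0)
    cv2.imwrite(f"pics/m_{n}.png",cv2.resize(o[sl],None,fx=5,fy=5)[:,:,::-1])
    p,e=fitmask(c,br,lambda p:box(p,.05,.016,.018,.050),[.5,-.255,0.3 if 0 else -.3],[0,1,2],roi)
    al2=cv2.morphologyEx(al.astype(np.uint8),cv2.MORPH_CLOSE,np.ones((5,5)))
    # lid+bar union is approx; use lid disc with bar excluded -> joint image
    print(n,"bar",p,e)
    if n=="c_lid":
        print("disc",fitmask(c,al2,lambda p:cyl(p,.037,0,.018),[.5,-.255,0],[0,1],roi))
c=ld("c_tin")
z=lambda x,y:(x/4.2+205-.4,y/4.2+105-.4)
K=[atz(c,z(*q),.025) for q in[(58,108),(487,47),(522,462),(125,512)]]
print(np.array(K),np.mean(K,0))
d=[K[1]-K[0],K[2]-K[1],K[3]-K[2],K[0]-K[3]];print([np.linalg.norm(v) for v in d],[np.degrees(np.arctan2(v[1],v[0]))for v in d])
m=[atz(c,z(272,115),.025),atz(c,z(322,475),.025)];print("marks",m,np.degrees(np.arctan2(*(m[0]-m[1])[[1,0]])))
# inner rim
print("rim centre outer edge", atz(c,z(299,337),.082))
E
```

```text
c_lid bar [ 0.4972 -0.2583 -0.2954] 0.13361250552708925
disc (array([ 0.4966, -0.2578,  0.    ]), np.float64(0.04934747695588215))
b_scene bar [ 0.4936 -0.2579 -0.1354] 0.5165156527158541
b_side bar [ 0.5004 -0.2608 -0.2719] 0.27516821946169767
[[ 0.6011  0.0997  0.025 ]
 [ 0.6159 -0.0088  0.025 ]
 [ 0.5064 -0.022   0.025 ]
 [ 0.4923  0.0863  0.025 ]] [0.5539 0.0388 0.025 ]
[np.float64(0.10945324690039568), np.float64(0.11023354463073155), np.float64(0.10919228998725025), np.float64(0.10960859404679281)] [np.float64(-82.23951068210573), np.float64(-173.1088085957885), np.float64(97.43446164469174), np.float64(7.02358245128766)]
marks [array([0.5992, 0.0453, 0.025 ]), array([0.5029, 0.0323, 0.025 ])] 7.706810040300099
rim centre outer edge [0.5546 0.0388 0.082 ]
```

View pics/m_c_lid.png

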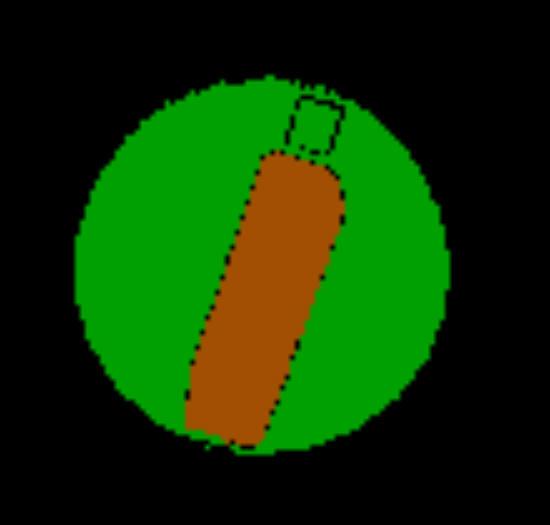

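Wrist views: lid disc centre is at about (277,183) with the bar tilted to the right. Holder corners are at about (219,130), (321,116), (329,215) and (235,227), with marks at (270,132) and (282,217). That gives the lid at (0.497,-0.258), bar yaw about -17°, and the tin at (0.554,0.039), yaw about +7.3°. I'll check IK for the half-turned grasp, then look from the opposite yaw to cancel any hand-eye bias.

```bash
python3 - <<'E'
from fit import *
for y in [163,187.3,237.3,180,0,57]:
    for P in ([.554,.039,.2],[.497,-.258,.03]):
        q=env.ik(P,[np.pi,0,np.radians(y)]); print(y,P,q if q is None else np.round(q,2))
env.goto([0.556,0.042,0.26],[np.pi,0,np.pi]);env.pause(.3);print(env.get_time(),env.get_position(),env.get_orientation());cam("wrist","d_tin")
env.goto([0.497,-0.258,0.2],[np.pi,0,np.radians(163)]);env.pause(.3);print(env.get_time(),env.get_position(),env.get_orientation());cam("wrist","d_lid")
for n,x in[("d_lid",(205,130,345,255)),("d_tin",(205,105,345,240))]:
    im=cv2.imread(f"pics/{n}.png")[x[1]:x[3],x[0]:x[2]]
    im=cv2.convertScaleAbs(im,alpha=1.3,beta=10)
    im=cv2.resize(im,None,fx=4.2,fy=4.2,interpolation=cv2.INTER_CUBIC); cv2.imwrite(f"pics/{n}_z.png",im)
E
```

```text
163 [0.554, 0.039, 0.2] [ 0.72  0.25 -0.96  1.69  0.21  1.31  1.  ]
163 [0.497, -0.258, 0.03] [ 1.03  0.39 -0.7   1.86  0.3   0.99  1.48]
187.3 [0.554, 0.039, 0.2] [ 0.88  0.32 -1.18  1.69  0.31  1.33  1.34]
187.3 [0.497, -0.258, 0.03] [ 1.37  0.62 -1.18  1.85  0.64  1.12  1.65]
237.3 [0.554, 0.039, 0.2] [ 0.88  0.32 -1.18  1.69  0.31  1.33  2.22]
237.3 [0.497, -0.258, 0.03] [ 1.37  0.62 -1.18  1.85  0.64  1.12  2.53]
180 [0.554, 0.039, 0.2] [ 0.78  0.27 -1.03  1.69  0.24  1.32  1.27]
180 [0.497, -0.258, 0.03] [ 1.37  0.62 -1.18  1.85  0.64  1.12  1.53]
0 [0.554, 0.039, 0.2] [ 0.48  0.19 -0.67  1.7   0.12  1.3  -1.78]
0 [0.497, -0.258, 0.03] [ 0.86  0.35 -0.49  1.87  0.2   0.97 -1.29]
57 [0.554, 0.039, 0.2] [ 0.56  0.2  -0.76  1.7   0.14  1.3  -0.8 ]
57 [0.497, -0.258, 0.03] [ 0.86  0.35 -0.5   1.87  0.2   0.97 -0.3 ]
3.925 [0.556 0.042 0.26 ] [-3.1416  0.      0.    ]
7.1167 [ 0.497  -0.2579  0.2   ] [3.1416 0.     2.845 ]
```

View pics/d_lid_z.png

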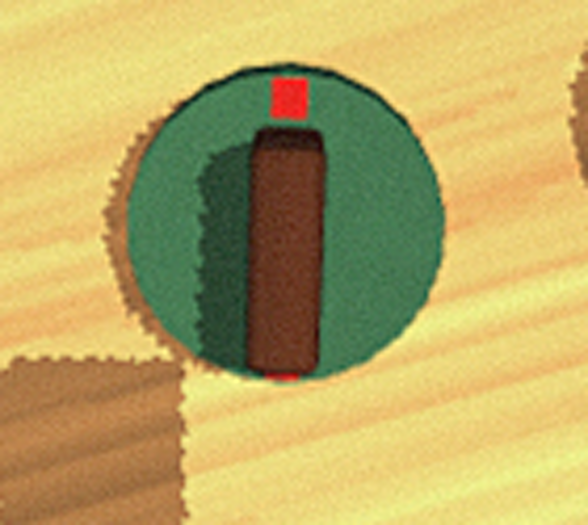

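View pics/d_tin_z.png

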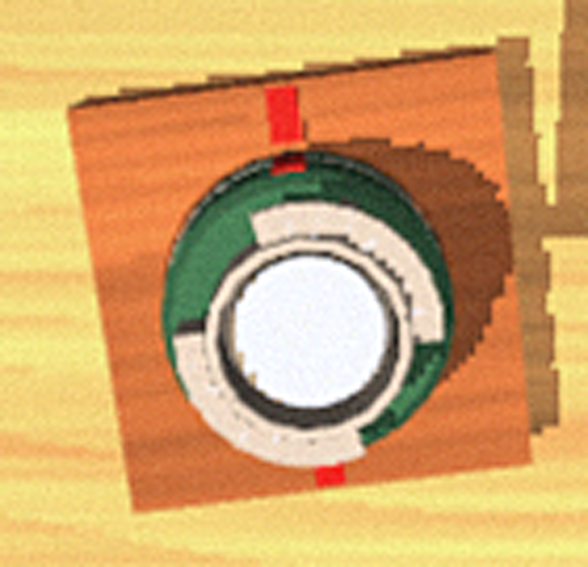

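```bash
python3 - <<'E'
from fit import *
for n,roi in[("c_lid",(225,130,335,235)),("d_lid",(205,130,345,255))]:
    c=ld(n);g,r,b=masks(c["image"]);k=np.zeros(g.shape,np.uint8);sl=np.s_[roi[1]:roi[3],roi[0]:roi[2]]
    def big(m):
        k=np.zeros(g.shape,np.uint8);k[sl]=m[sl];_,l,st,_=cv2.connectedComponentsWithStats(k);return l==1+np.argmax(st[1:,4])
    br=big(b&~g);al=cv2.morphologyEx(big(g|r|br).astype(np.uint8),cv2.MORPH_CLOSE,np.ones((5,5)))
    for rep in range(2):
        print(n,"bar",fitmask(c,br,lambda p:box(p,.05,.016,.018,.050),[.497,-.258,-.295+.03*rep],[0,1,2],roi),"disc",fitmask(c,al,lambda p:cyl(p,.037,0,.018),[.497,-.256,0],[0,1],roi))
c=ld("d_tin")
z=lambda x,y:(x/4.2+205-.4,y/4.2+105-.4)
K=[atz(c,z(*q),.025) for q in[(70,108),(497,48),(531,462),(133,512)]]
print(np.mean(K,0))
d=[K[1]-K[0],K[2]-K[1],K[3]-K[2],K[0]-K[3]];print([np.degrees(np.arctan2(v[1],v[0]))for v in d])
print("rim", atz(c,z(309,337),.082))
E
```

```text
c_lid bar (array([ 0.4974, -0.2585, -0.2921]), np.float64(0.13263977500585922)) disc (array([ 0.4964, -0.2583,  0.    ]), np.float64(0.04934118401295695))
c_lid bar (array([ 0.4964, -0.2582, -0.2904]), np.float64(0.13249449676318492)) disc (array([ 0.4964, -0.2583,  0.    ]), np.float64(0.04934118401295695))
d_lid bar (array([ 0.4978, -0.2585, -0.3342]), np.float64(0.11532227374593018)) disc (array([ 0.4972, -0.2582,  0.    ]), np.float64(0.04683089685871822))
d_lid bar (array([ 0.4971, -0.2583, -0.3169]), np.float64(0.11609179220047872)) disc (array([ 0.4972, -0.2582,  0.    ]), np.float64(0.04683089685871822))
[0.5539 0.0389 0.025 ]
[np.float64(-82.14885806924106), np.float64(-172.96316315672917), np.float64(97.6130427788523), np.float64(6.763491957787637)]
rim [0.5545 0.0391 0.082 ]
```

Bias is under 1 mm. Lid is at (0.497,-0.2583), yaw -17.5°. Tin is at (0.554,0.039), yaw 7.4°. Now the grasp.

```bash
python3 - <<'E'
from fit import *
yg=np.radians(-17.5);X=[.497,-.2583]
env.command_gripper(.58,35)
q=env.ik([*X,.09],[np.pi,0,yg]);print(q)
env.goto([*X,.09],[np.pi,0,yg]);print(env.get_time(),env.get_orientation(),env.get_qpos(),env.get_position(),env.get_ft_force())
E
```

```text
[-0.4602  0.3922  1.0717  1.8634 -0.3834  1.1133 -1.1223]
10.3833 [-3.1414  0.0002 -0.305 ] [-0.4595  0.3921  1.071   1.8635 -0.3833  1.1133 -1.1219] [ 0.4969 -0.2583  0.0899] [-0.1044 -0.1256  0.7477]
```

```bash
python3 - <<'E'
from fit import *
for y in (7.4,30,57.4,65,2): print(y,np.round(env.ik([.554,.039,.11],[np.pi,0,np.radians(y)]),3))
env.movel([.497,-.2583,.0225],velocity=.08)
p=env.get_position();print(p,env.get_ft_force())
env.command_gripper(0.0,35);print("w",env.get_grip_width()*87,env.get_position(),env.get_ft_force(),env.get_moment(),env.get_time())
env.movel([.497,-.2583,.15],velocity=.15);print(env.get_grip_width()*87,env.get_ft_force(),env.get_moment(),env.get_orientation(),env.get_time())
cam("wrist","e_w");cam("side","e_s")
E
```

```text
7.4 [-1.043  0.353  1.099  1.856 -0.345  1.143 -1.264]
30 [-1.007  0.33   1.046  1.856 -0.315  1.136 -0.896]
57.4 [-0.957  0.305  0.978  1.854 -0.28   1.128 -0.447]
65 [-0.942  0.299  0.959  1.854 -0.27   1.127 -0.322]
2 [-1.051  0.359  1.11   1.857 -0.353  1.144 -1.352]
[ 0.4973 -0.2586  0.0229] [1.0064 0.1703 0.0863]
w 15.55147534974398 [ 0.497  -0.2584  0.0226] [-0.1734 -0.3153  1.0103] [ 0.0031  0.051  -0.031 ] 12.0583
15.955136751210823 [-0.6753  0.4183 -1.5897] [0.1211 0.0205 0.05  ] [-3.1414  0.0016 -0.3053] 13.0583
```

View pics/e_w.png

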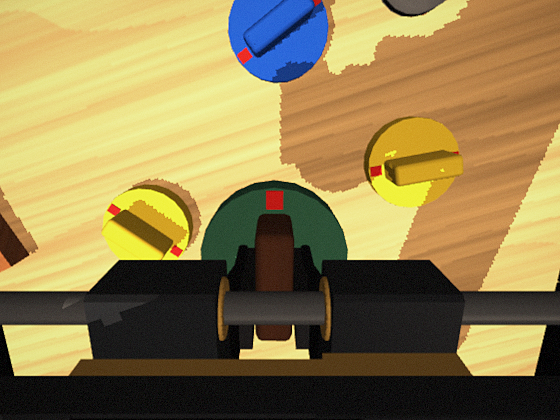

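View pics/e_s.png

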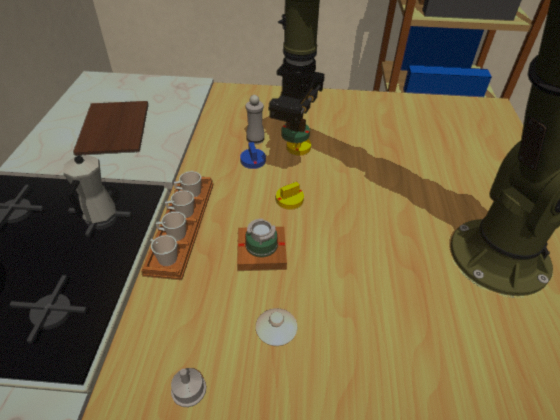

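The lid is held and level; its dash is centred at (274,200) and the bar is straight between the fingers. Next I carry it over the tin and lower it until contact.

```bash
python3 - <<'E'
from fit import *
T=[.554,.039];o=[np.pi,0,np.radians(7.4)]
print(np.round(env.ik([*T,.16],o),2))
env.goto([*T,.16],o);print(env.get_time(),env.get_position(),env.get_orientation())
env.movel([*T,.1045],o,velocity=.1);env.pause(.2)
f0=np.array(env.get_ft_force());print(f0,env.get_moment(),env.get_position(),env.get_time())
z=.1045
while z>.097:
    z-=.001;env.movel([*T,z],o,velocity=.02);f=np.array(env.get_ft_force())
    print(round(z,4),f-f0,env.get_position()[2])
    if (f-f0)[2]>4:break
print(env.get_moment(),env.get_time(),env.get_position(),env.get_orientation());cam("side","f_s");cam("scene","f_c");cam("wrist","f_w")
for n,x in[("f_s",(190,150,340,290)),("f_c",(260,150,420,290))]:
    im=cv2.imread(f"pics/{n}.png")[x[1]:x[3],x[0]:x[2]];cv2.imwrite(f"pics/{n}_z.png",cv2.resize(im,None,fx=4,fy=4,interpolation=cv2.INTER_CUBIC))
E
```

```text
[-1.13  0.32  1.2   1.8  -0.31  1.24 -1.29]
14.3167 [0.5539 0.0369 0.16  ] [3.1406 0.     0.1263]
[ 0.4147 -0.0711 -0.7403] [0.0216 0.074  0.0026] [0.5545 0.0391 0.1052] 15.225
0.1035 [ 0.0391  0.467  -0.5455] 0.10358565458755623
0.1025 [-0.4275 -0.6575 -0.2518] 0.10243560081921568
0.1015 [ 0.164  -0.2249 -0.8541] 0.10140911773274777
0.1005 [0.3192 0.1484 0.8224] 0.10058272584680236
0.0995 [-3.2559 -0.4451  8.1677] 0.10051160422990896
[0.0772 0.6698 0.0439] 16.475 [0.5542 0.039  0.1005] [-3.1409  0.      0.1291]
```

View pics/f_s_z.png

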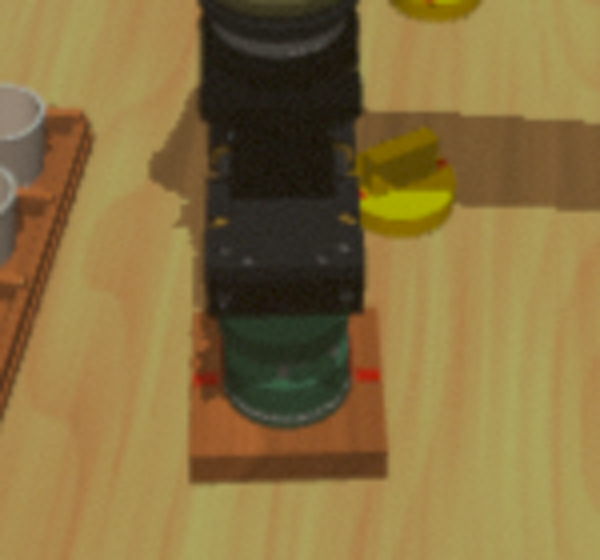

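View pics/f_c_z.png

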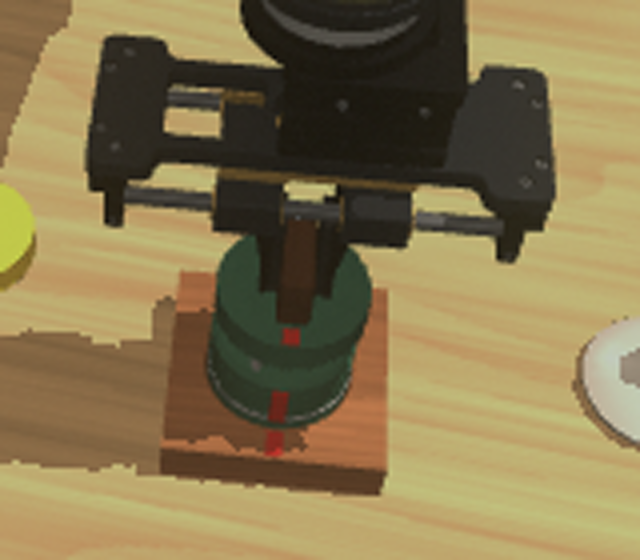

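View pics/f_w.png

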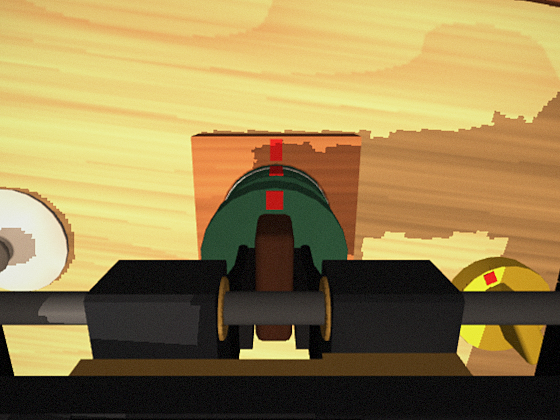

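Contact came at TCP z = 0.1005, exactly as predicted. In the wrist view the lid dash (275,200) lines up with the tin marks (276,150). Now the anticlockwise turn with light pressure.

```bash
python3 - <<'E'
from fit import *
T=[.554,.039]
env.movel([*T,.1002],[np.pi,0,np.radians(7.4)],velocity=.02);print(env.get_time(),env.get_ft_force())
for a in (10,20,30,40,50):
    try: env.movel([*T,.1002],[np.pi,0,np.radians(7.4+a)],velocity=.02)
    except env.IKError as e: print("IK",e);break
    print(a,env.get_time(),np.array(env.get_position()),env.get_orientation()[2]*57.3-7.4,np.array(env.get_ft_force()),np.array(env.get_moment()),env.get_grip_width()*87)
E
```

```text
16.875 [-0.429  -0.328   3.7869]
10 17.2 [0.5545 0.0391 0.1005] 9.83644324163731 [0.4782 0.6307 3.6217] [-0.0196 -0.0178  0.002 ] 16.04432121769661
20 17.525 [0.5544 0.039  0.1005] 19.74765744346073 [0.6717 0.0403 4.4401] [0.0587 0.0058 0.0323] 15.76937735836398
30 17.85 [0.5543 0.039  0.1004] 29.699670435319355 [1.0645 0.2171 5.5253] [0.0428 0.0717 0.0354] 15.872557164235538
40 18.175 [0.5539 0.039  0.1   ] 39.652792408855646 [0.3392 1.1032 3.2485] [ 0.0943 -0.0278 -0.0147] 15.806707959331902
50 18.5 [0.5532 0.0387 0.0994] 49.65711495675654 [ 0.4396 -0.1204 -1.0678] [-0.0211 -0.0667  0.0155] 14.997822734753466
```

```bash
python3 - <<'E'
from fit import *
T=[.554,.039];o=[np.pi,0,np.radians(57.4)]
f0=np.array(env.get_ft_force());z=.0995
while z>.088:
    z-=.001;env.movel([*T,z],o,velocity=.02);f=np.array(env.get_ft_force())-f0
    print(round(z,4),f,env.get_position()[2])
    if f[2]>4 or np.hypot(*f[:2])>10:break
print(env.get_moment(),env.get_time(),env.get_position(),env.get_orientation(),env.get_grip_width()*87)
E
```

```text
0.0985 [-0.6363  0.2453  0.2368] 0.09807668097842095
0.0975 [-0.7198  0.1105 -0.5824] 0.09739861715966458
0.0965 [-0.5465 -1.4611  0.123 ] 0.0964496421683707
0.0955 [-0.5663 -1.0076  0.2962] 0.09545811078685379
0.0945 [ 0.1498 -0.4814 -0.2511] 0.09443665594218996
0.0935 [-0.6068  0.3204 -1.378 ] 0.09342471100485894
0.0925 [ 0.0475 -0.4    -1.3244] 0.09243862006816397
0.0915 [-0.4105 -0.1566  0.4491] 0.09143177239014194
0.0905 [-0.5152 -0.7718  0.8647] 0.09056321544388615
0.0895 [-3.5381 -1.2106  8.1232] 0.0905423766212569
[-0.2126  0.6077 -0.0289] 21.0 [0.5541 0.039  0.0905] [-3.1411 -0.0005  1.0018] 15.795370882267195
```

It dropped fully onto the rim, with contact at z = 0.0905. Now tightening clockwise until the stop.

```bash
python3 - <<'E'
from fit import *
T=[.554,.039];z=.0908
env.movel([*T,z],[np.pi,0,np.radians(57.4)],velocity=.02);m0=env.get_moment()[2]
for a in (45,35,25,15,7,2,0,-2,-3,-4,-5,-6,-7,-8,-9,-10):
    env.movel([*T,z],[np.pi,0,np.radians(7.4+a)],velocity=.02)
    m=env.get_moment()[2]-m0;f=np.array(env.get_ft_force());
    print(a,round(env.get_time(),2),np.array(env.get_position()),round(env.get_orientation()[2]*57.2958-7.4,2),f,round(m,3),env.get_grip_width()*87)
    if abs(m)>.6 or np.linalg.norm(f)>25: break
cam("wrist","g_w");print(env.get_time())
E
```

```text
45 21.5 [0.5539 0.0392 0.0906] 45.13 [0.0739 0.8552 0.0266] 0.051 15.379663112881186
35 21.82 [0.5538 0.0391 0.0906] 35.26 [-0.8995 -0.3696 -0.7091] -0.03 15.79118898120223
25 22.15 [0.5539 0.0391 0.0907] 25.29 [-0.1251  0.0192 -1.8309] 0.023 15.715571693188622
15 22.48 [0.5539 0.0391 0.0907] 15.31 [-0.4738  0.4447 -1.3373] 0.004 15.727810807029336
7 22.77 [0.554  0.039  0.0908] 7.31 [-0.3163 -0.1248 -0.9144] -0.016 15.828638131712964
2 23.02 [0.554  0.039  0.0908] 2.27 [ 0.2699 -0.9306 -0.8548] -0.044 15.817364088358044
0 23.27 [0.5539 0.0385 0.0908] 0.14 [ 0.3164 -0.5132 -0.8248] 0.094 15.613266830542418
-2 23.52 [0.5538 0.0379 0.0908] -1.92 [ 0.4276 -3.8412 -0.1008] 0.11 15.496923427466037
-3 23.77 [0.5537 0.0378 0.0908] -2.98 [-1.0992 -5.1005  0.0544] 0.313 16.02413283739003
-4 24.02 [0.5538 0.0378 0.0908] -3.92 [-1.8985 -5.7766 -0.4346] 0.61 15.854119232892202
24.0667
```

View pics/g_w.png

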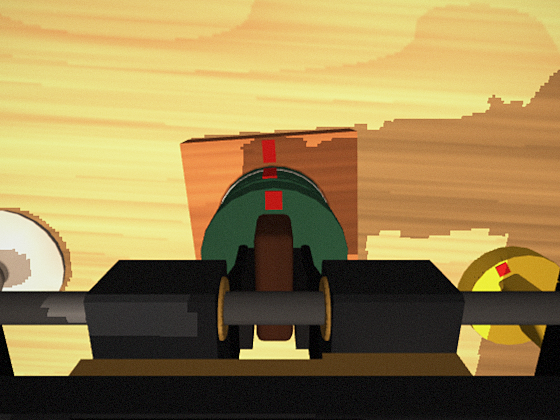

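The moment is rising at about -3 to -4°, so the stop is reached. I'll press slightly further to confirm, then release.

```bash
python3 - <<'E'
from fit import *
T=[.554,.039];z=.0908
for a in (-5,-6,-7):
    env.movel([*T,z],[np.pi,0,np.radians(7.4+a)],velocity=.02)
    print(a,round(env.get_time(),2),env.get_position(),round(env.get_orientation()[2]*57.2958-7.4,2),env.get_ft_force(),env.get_moment(),env.get_grip_width()*87)
    if abs(env.get_moment()[2])>1.3: break
E
```

```text
-5 24.32 [0.5539 0.0379 0.0908] -4.9 [-0.7299 -4.2605 -0.0135] [-1.3718  0.2888  0.7111] 15.770440708317437
-6 24.57 [0.554  0.0379 0.0908] -5.88 [-1.0863 -5.931  -1.0948] [-1.3784  0.213   0.8139] 15.779274364881008
-7 24.82 [0.5541 0.0379 0.0909] -6.86 [-0.8596 -5.2107 -1.6149] [-1.3179  0.2128  0.849 ] 16.249000289231347
```

The moment has levelled off at about 0.8 N m while the hand keeps turning, so the pads are slipping on the stopped lid. I'll back the hand to the stop angle to unload it, then release and retreat.

```bash
python3 - <<'E'
from fit import *
z=.0908
env.movel([.554,.0385,z],[np.pi,0,np.radians(7.4-5)],velocity=.02);env.pause(.2)
print(env.get_position(),env.get_ft_force(),env.get_moment(),env.get_time())
env.command_gripper(.5);print(env.get_grip_width(),env.get_ft_force(),env.get_time())
env.movel([.554,.039,.16],velocity=.1)
env.goto([.5,.039,.26],[np.pi,0,0]);env.pause(.2);cam("wrist","i_w");cam("side","i_s");cam("scene","i_c");print(env.get_time(),env.get_position())
for n,x in[("i_w",(200,60,370,240)),("i_s",(190,150,340,290)),("i_c",(260,150,420,290))]:
    im=cv2.imread(f"pics/{n}.png")[x[1]:x[3],x[0]:x[2]];cv2.imwrite(f"pics/{n}_z.png",cv2.resize(im,None,fx=3.3,fy=3.3,interpolation=cv2.INTER_CUBIC))
E
```

```text
[0.554  0.0379 0.0908] [-1.4276 -4.7231 -0.5434] [-1.2726  0.209   0.5903] 25.2667
0.49942885559010564 [0.5418 0.5829 0.4509] 26.0417
27.8 [0.4998 0.0387 0.2592]
```

View pics/i_w_z.png

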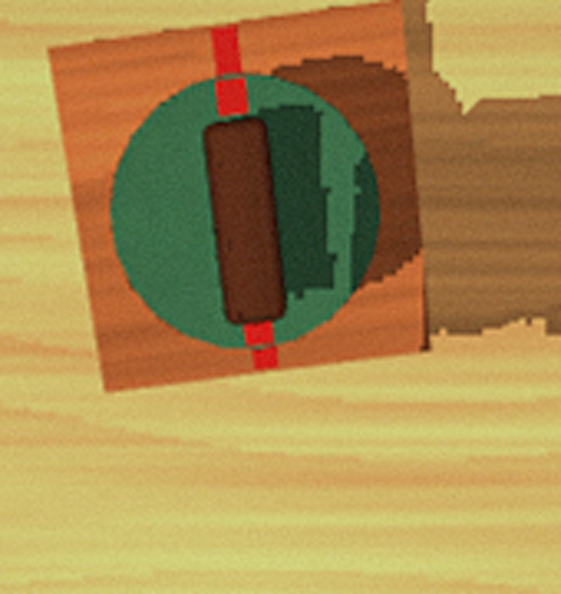

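View pics/i_s_z.png

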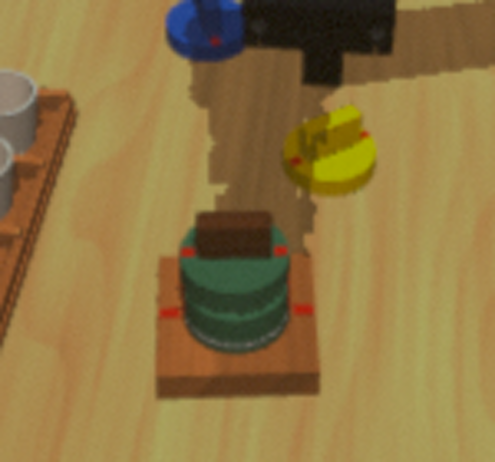

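View pics/i_c_z.png

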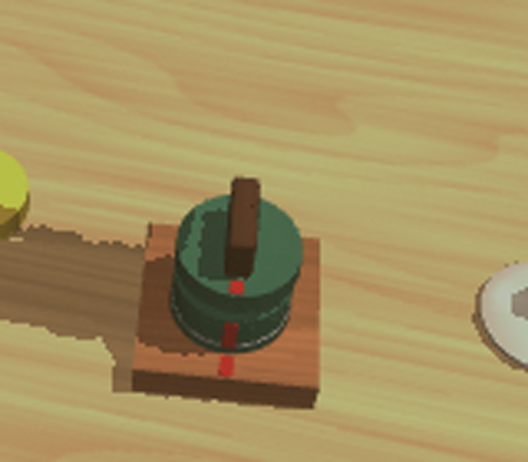

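```bash
python3 - <<'E'
from fit import *
c=ld("i_w");im=c["image"];z=lambda x,y:(x/3.3+200-.35,y/3.3+60-.35)
a,b=atz(c,z(231,97),.086),atz(c,z(258,334),.086);print("dash",a,b,np.degrees(np.arctan2(*(a-b)[[1,0]])),(a+b)/2)
a,b=atz(c,z(226,50),.025),atz(c,z(265,357),.025);print("marks",np.degrees(np.arctan2(*(a-b)[[1,0]])),(a+b)/2)
K=[atz(c,z(*q),.025) for q in[(50,48),(402,0),(428,350),(105,391)]];print(np.mean(K,0))
d=[K[1]-K[0],K[2]-K[1],K[3]-K[2],K[0]-K[3]];print([np.degrees(np.arctan2(v[1],v[0]))for v in d])
roi=(200,60,370,240);g,r,br=masks(im);k=np.zeros(g.shape,np.uint8);sl=np.s_[90:165,250:300];k[sl]=(br&~g)[sl]
_,l,st,_=cv2.connectedComponentsWithStats(k);m=l==1+np.argmax(st[1:,4]);print(st)
for y in(.05,.1,.15): print("bar",fitmask(c,m,lambda p:box(p,.05,.016,.086,.118),[.554,.039,y],[0,1,2],roi))
rr=cv2.minAreaRect(cv2.findNonZero(m.astype(np.uint8)));print(rr)
E
```

```text
dash [0.5845 0.0432 0.086 ] [0.5215 0.0359 0.086 ] 6.662944512554251 [0.553  0.0396 0.086 ]
marks 7.453568372067638 [0.5518 0.039  0.025 ]
[0.5532 0.039  0.025 ]
[np.float64(-82.69794659575278), np.float64(-173.2966779032371), np.float64(97.33826842911998), np.float64(7.093312172838598)]
[[     0      0    560    420 234068]
 [   299     90      1      1      1]
 [   262     96     25     62   1131]]
bar (array([0.554 , 0.0393, 0.11  ]), np.float64(0.09424254184453984))
bar (array([0.5543, 0.0394, 0.127 ]), np.float64(0.09362192783466394))
bar (array([0.5541, 0.0396, 0.1108]), np.float64(0.09463738189099558))
((274.0304870605469, 126.77439880371094), (61.8416633605957, 18.883790969848633), 83.6598129272461)
```

The lid is down and level, with its bar within about 1° of the marks (6.5° against 7.4°). The stop should be nearer -4°, and I pressed with 5 N of side load, so it may have jammed early against the side play. There is time (27.8 of 51 s) to re-grip and nudge clockwise once more, letting the hand follow sideways.

```bash
python3 - <<'E'
from fit import *
y0=6.6;X=[.5542,.0394]
env.goto([*X,.13],[np.pi,0,np.radians(y0)]);env.movel([*X,.0912],[np.pi,0,np.radians(y0)],velocity=.1)
f0=np.array(env.get_ft_force());env.command_gripper(0,50);print(env.get_time(),env.get_ft_force(),env.get_moment(),env.get_grip_width()*87)
P=np.array(X)
for a in (-1,-2,-3,-4,-5,-6):
    env.movel([*P,.0912],[np.pi,0,np.radians(y0+a)],velocity=.03)
    f=np.array(env.get_ft_force());m=env.get_moment()
    print(a,round(env.get_time(),2),env.get_position(),round(np.degrees(env.get_orientation()[2])-7.4,2),f,m)
    if abs(m[2])>.7: break
    P=P+np.clip(f[:2]/8000,-.0006,.0006)
P=np.array(env.get_position())[:2]
env.movel([*P,.0912],[np.pi,0,np.radians(y0+a+1)],velocity=.03);print(env.get_ft_force(),env.get_moment())
env.command_gripper(.5);env.movel([*X,.15],velocity=.15)
env.goto([.5,.039,.26],[np.pi,0,0]);env.pause(.2);cam("wrist","j_w");cam("side","j_s");cam("scene","j_c");print(env.get_time())
im=cv2.imread("pics/j_w.png")[60:240,200:370];cv2.imwrite("pics/j_w_z.png",cv2.resize(im,None,fx=3.3,fy=3.3,interpolation=cv2.INTER_CUBIC))
E
```

```text
29.5583 [-0.5255 -0.7378  1.7844] [-0.3381  0.083   0.0362] 15.361669285229791
-1 29.81 [0.5542 0.0385 0.0914] -1.84 [-2.4619 -3.1589  2.6792] [-0.7607  0.2746  0.1075]
-2 30.06 [0.5541 0.0381 0.0914] -2.84 [-0.3173 -4.7873  4.223 ] [-1.0338  0.1911  0.0606]
-3 30.31 [0.554  0.038  0.0914] -3.8 [-1.7697 -5.2592  4.0197] [-1.113   0.2403  0.228 ]
-4 30.56 [0.554  0.038  0.0914] -4.76 [-0.3899 -4.862   4.1677] [-0.9754  0.0357  0.5733]
-5 30.81 [0.554  0.0379 0.0914] -5.74 [ 0.3875 -2.5168  5.2488] [-0.611  -0.1923  0.7643]
[-0.4769 -2.8612  5.2704] [-0.7327  0.0749  0.5251]
33.2917
```

View pics/j_w_z.png

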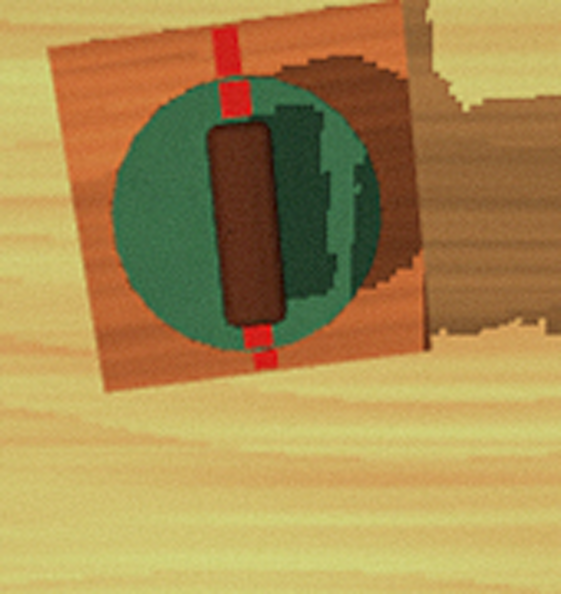

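View pics/j_s.png

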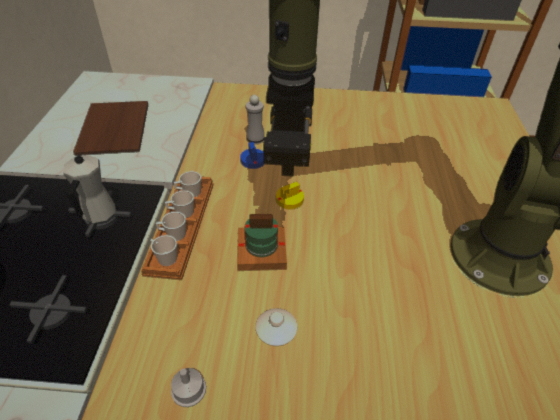

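The second nudge met the same rising moment, 0.76 N m, and the bar moved only about 1° more, so it is at the stop. In the wrist view (zoomed) the lid dashes at (235,100) and (258,336) line up with the holder marks at (227,50) and (265,358). The white lid is still at side (277,327). The robot is clear, so I'm handing in.

```bash
python3 - <<'E'
from h import *
print(env.get_time(),env.get_grip_width(),env.get_position());env.hand_in();
E
```

```text
33.2917 0.5057359513294457 [0.49978724 0.03868926 0.25926518]
the job is handed in; nothing more can be done
```

The green lid is on the green tin and tightened to its stop, and I handed the job in at 33.3 s with the gripper open and clear.

- **Placing:** I set the lid level on the tabs with its handle along the red marks; contact came at the expected height. I then turned it 50° anticlockwise, and it went down the full 10 mm onto the rim.
- **Tightening:** I turned it clockwise until the twisting resistance rose to about 0.8 N m, where the pads began to slip on the handle. The handle was then within about 1° of the marks, short of the roughly 4° past them that you described. I re-gripped and nudged once more, and it stopped again at 0.76 N m.
- **Last checks:** The lid sits low and level, with its handle about 2° past the red marks. That is still about 2° short of the stated stop; I put this down to sideways play and pads slipping, but did not confirm it. The white sugar-pot lid had not moved, and I never touched the look-alike lids.

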